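# Open a port on the printer's vacuum block

### The arm

A 6-joint arm with a two-finger parallel gripper is mounted at the origin on the work surface. World frame = base frame: x ahead of the robot, y to its left, z up, the work surface at z = 0. Lengths are in m, angles in degrees, forces in N, time in s.
With the tool pointing down it reaches from about 0.35 to 0.875 m from the base axis. Payload 4.2 kg.
Tool frame: the origin (TCP) lies midway between the tips of the shut fingers; the grasp point (between the pads) lies 19 mm behind it (r.grasp_offset is the distance from the TCP to the grasp point, in m); z points along the fingers, y is the direction in which the jaws open and shut (so a half turn about z gives the same grasp; the last joint's range is limited). The gripper opens to 87 mm and grips with 3 to 60 N. Pads are 19 mm wide; open, the fingers measure 117 mm over their backs; the gripper's body (75 mm by 190 mm) begins 51 mm behind the grasp point.
Start: joints at [-50.615, 22.042, 0.453, 0, -68.411, -14.817], TCP at [0.26, -0.568, 0.223] pointing down, gripper open.
Joint ranges: [-179.83, 179.83], [-69.29, 118.12], [-61.27, 80.66], [-181.25, 117.63], [-171.15, -9.14], [-177.46, 177.46]. Speed limits (degrees/s): [159.86, 159.86, 180, 180, 180, 180].

### API

Orientations are given as a 3x3 rotation matrix whose columns are the frame's x, y, z axes.
In Python, from station import r gives the robot as it stands.
- The arm moves only by the shell command python3 -m crank 'ROWS'. ROWS is JSON, a list of rows, each a list of 3 entries, a list of its own where there are three numbers: the closure, from -1 (fully open) to 1 (shut), so that 0 is half open, then the shift along the tool's x, y, z as a fraction of full scale, then the turn, a rotation vector about the tool's x, y, z as a fraction of full scale. In form: [[fingers, [dx, dy, dz], [wx, wy, wz]], ...]. A call has 1 to 8 rows; each row shifts and turns the commanded pose from where the row before left it, along the tool's axes as they then stand; what a row does not reach is not made up. Full scale, the value 1, is 100 mm for a shift and 45 degrees for a turn. A row lasts 1/10 s, in which the tool goes at most 50 mm and 8.59 degrees, less where a joint would pass 70% of its speed; a pose out of reach is approached as far as the arm can. A call with a number of a shift or a turn outside -1 to 1 is refused whole. A call with a gripper value outside its range is refused whole. The fingers move at their own pace and stop on an object; the grip force is fixed at half the most. Time passes only in rows, so rows that do not move let the fingers close. It gives the time, the measured TCP pose, the force and the opening at its end, in the units of the state.
- r.sense(): the state, without advancing time (a new reading comes with each control period).
- r.capture(name): name is "side" or "top"; returns a dict with "img" (400x640x3 uint8, blue, green, red), "fx", "fy", "cx", "cy" (pixels), "R" (3x3) and "t" (3): a world point X has camera coordinates R X + t. Camera axes: x right, y down, z forward; pixel columns grow to the right and rows downward; lengths in m; the calibration is good to about 2 mm. A picture is of the moment at which its call begins. There is no depth.
- r.finish_job(): hands the job in, once; it reports no verdict.
The state is a dict: "time_s": time; "joints": joint angles; "joint_velocities": joint speeds; "effort": joint torques, N m; "tcp_pos": TCP position; "ee_rot": TCP orientation; "wrist_force": force on the tool from outside, world axes, zero at the start; "moment": the same for the moment, N m; "gripper_width": opening from 0.0 (shut) to 1.0 (fully open).
Only numpy, scipy, OpenCV 4.12 (cv2) and the standard library are available. Lean on these libraries where they do the work, as an engineer would, in place of code of your own. Each camera call takes 0.05 s, during which the arm holds its last target.

### The job

Open the vacuum port that is closed by the bung with the flat upright blade. The bung is a tight press fit: hold it by its blade and, while it is still in the port, rock it about ten degrees away from the robot and then about ten degrees back past upright towards the robot, then pull it straight up out of the port. Carry it over and lower it into the shallow rectangular steel tray, let it go only when it is down at the tray's floor, and leave it lying or standing there.

Things in the scene. Friction and masses are not known exactly. Their poses are not given: they have to be found in the camera images.
- bung: Dark rubber bung with a flat blade, 45 g, upright in one of the block's ports. Origin: centre of its foot, z up. Shank 18 mm across, 0 to 24 mm above the foot; collar 30 mm across, 24 to 30; blade 30 to 66 mm up, 12 mm thick (its x), 28 wide (its y): grip across the 12 mm. Axes start parallel to the block's. The other two bungs (ball knob, low round cap) are not wanted.
- bung_top (a point): Centre of the blade's top edge, on the bung's axis, 66 mm above its foot; axes as the bung's. At 10 degrees of lean about the foot it has moved 11 mm sideways.
- block: Fixed aluminium block 64 (its x) x 210 (its y) x 40 mm high; origin centre of underside, x away from the robot. 3 ports 27 mm wide, 20 deep, at y -60, 0, 60 mm. Feet rest 20 mm above the underside, collars 4 mm clear of the top. Sprung lips grip the shank from its y sides: it can lean about its foot in x, 14 degrees or so at most, and resists a straight pull with up to 20 N for the first 15 mm.
- tray: Fixed shallow rectangular steel tray, 150 mm (its x) by 130 mm (its y), 26 mm high outside, walls and floor 3 mm thick; origin at the centre of its underside. A small brass ring 22 mm across, 10 mm high, lies in its corner at x 55, y 45 mm; the middle is free.
Mind the look-alikes: they are no part of the job. Leave any yellow look-alike of the bung alone.

How it is judged (in metres and radians):
On the way, in this order (a step that is already met when the one before it is completed fails the run):
1. the bung, still in its port, leans more than 4 degrees away from the robot (angle between bung's own z axis and vertical above 0.07 rad and x of bung_top in the frame of block above 0.004 m and z of bung in the frame of block below 0.036 m), for 0.05 s.
2. then, still in its port, it leans more than 4 degrees towards the robot (angle between bung's own z axis and vertical above 0.07 rad and x of bung_top in the frame of block below -0.004 m and z of bung in the frame of block below 0.036 m), for 0.05 s.
3. it comes straight out: its foot clear of the block's top, within 12 mm of the line of ports and 40 mm of where it stood, upright within 15 degrees (z of bung in the frame of block above 0.041 m and distance of bung from where it was at the start of the episode below 0.04 m and angle between bung's own z axis and vertical below 0.26 rad and x of bung in the frame of block between -0.012 and 0.012 m), for 0.04 s.
4. it is lowered into the tray in the fingers: its foot inside the rim and less than 25 mm above the tray's floor while still held (contact force between the fingers and bung above 0.5 N and z of bung in the frame of tray below 0.028 m and x of bung in the frame of tray between -0.073 and 0.073 m and y of bung in the frame of tray between -0.063 and 0.063 m), for 0.05 s.
At the end, for the whole second after the job is handed in: The bladed bung lies or stands at rest in the steel tray: its foot within the tray's walls and less than 30 mm above the tray's underside, moving slower than 50 mm/s. The port it came from is open (x of bung in the frame of tray between -0.073 and 0.073 m and y of bung in the frame of tray between -0.063 and 0.063 m and z of bung in the frame of tray below 0.03 m and linear speed of bung below 0.05 m/s); the robot touches nothing.
It also fails if it takes over 48 s, if anything falls off the work surface, if the arm or the gripper's body presses on something with over 40 N, if the wrist force passes 120 N, or if a joint passes its speed limit or range.

## Working session

There is one attempt and no reset: what is moved stays moved. The work goes in short steps, Python scripts to look and compute and a shell command to move; the robot and the scene stay as the last step left them, time stands still between calls to the robot, and variables do not carry over. Pictures are saved under pics/ and viewed, and the job is handed in when it is done.

```bash
mkdir -p pics; ls
python3 - <<'E'
from station import r
import cv2
for n in("side","top"):
    c=r.capture(n);cv2.imwrite(f"pics/{n}0.png",c["img"]);print(n,c["fx"],c["fy"],c["cx"],c["cy"],c["R"],c["t"])
print(r.sense(), r.grasp_offset)
E
```

```text
pics
side 415.2112955277318 415.2112955277318 321.0875261275053 195.72904089619647 [[-0.91182719 -0.4105634   0.00297891]
 [-0.27743231  0.61077324 -0.74161133]
 [ 0.30265903 -0.67704782 -0.6708232 ]] [0.49360991 0.22076709 0.66057714]
top 454.35294329654437 454.35294329654437 320.3145976477 209.41832304843774 [[ 0.0258591  -0.99965427  0.00475843]
 [-0.9959644  -0.0261723  -0.08584827]
 [ 0.08594313 -0.00251927 -0.99629686]] [-0.03368526  0.54822972  0.95974753]
{'time_s': 0.1, 'joints': array([-5.06155738e+01,  2.20877510e+01,  3.86552863e-01, -2.48657476e-02,
       -6.84103701e+01, -1.48170209e+01]), 'joint_velocities': array([-0.06893446, -0.1111173 ,  0.13893142,  0.06641718, -0.0301282 ,
        0.0270308 ]), 'effort': array([-7.03397200e-04, -3.91688490e+01,  1.87935179e+01,  4.23192322e+00,
        1.34807764e-02, -8.59063971e-05]), 'tcp_pos': array([ 0.25964498, -0.56792102,  0.22154824]), 'ee_rot': array([[-9.09539273e-01, -4.15616961e-01, -9.23638357e-04],
       [-4.15617973e-01,  9.09537574e-01,  1.76105832e-03],
       [ 1.08158084e-04,  1.98563240e-03, -9.99998023e-01]]), 'wrist_force': array([-0.13253419,  0.27428017, -0.07613514]), 'moment': array([-0.01174831, -0.00161641,  0.01370606]), 'gripper_width': 1.0037018747883377} 0.0187
```

View pics/side0.png

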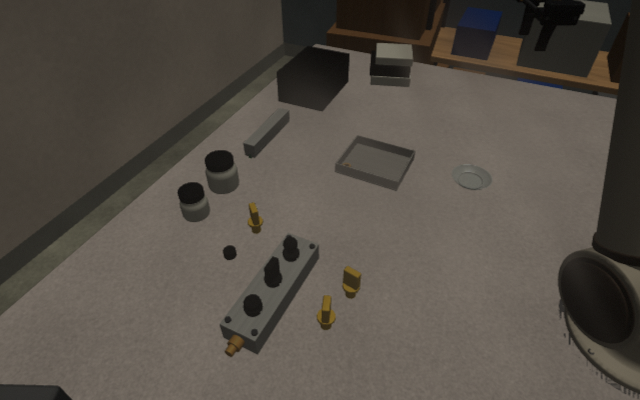

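View pics/top0.png

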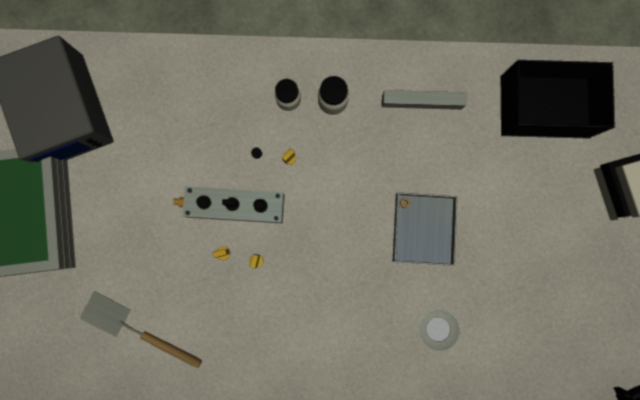

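Run:
```python
import cv2,numpy as np
a=cv2.imread("pics/side0.png")[220:360,200:360];b=cv2.imread("pics/top0.png")[175:235,165:300]
a=cv2.convertScaleAbs(a,alpha=2);b=cv2.convertScaleAbs(b,alpha=2.)
cv2.imwrite("pics/z1.png",cv2.resize(a,None,fx=4,fy=4,interpolation=3));cv2.imwrite("pics/z2.png",cv2.resize(b,None,fx=5.9,fy=5.9,interpolation=3))
c=cv2.imread("pics/top0.png")[180:280,380:470]
cv2.imwrite("pics/z3.png",cv2.resize(cv2.convertScaleAbs(c,alpha=1.5),None,fx=6,fy=6,interpolation=3))
```

```text
(no output)
```

View pics/z1.png

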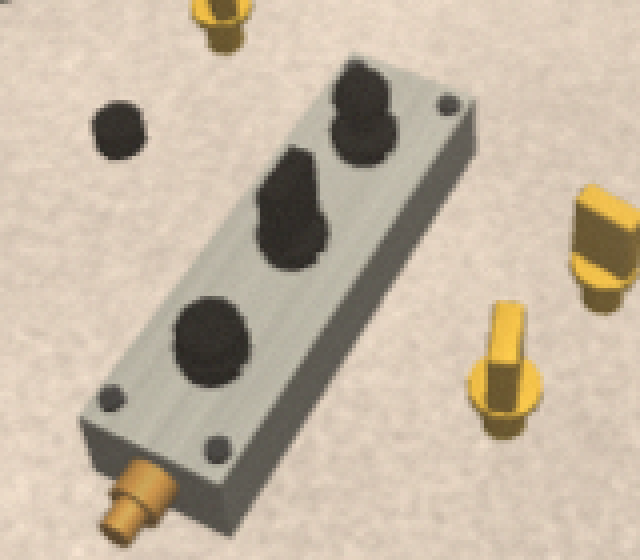

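View pics/z2.png

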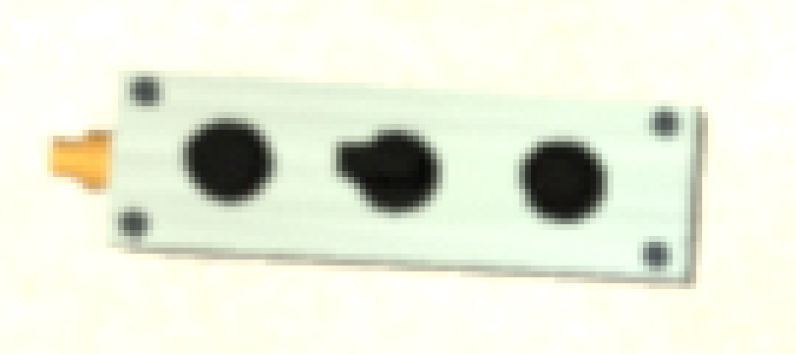

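View pics/z3.png

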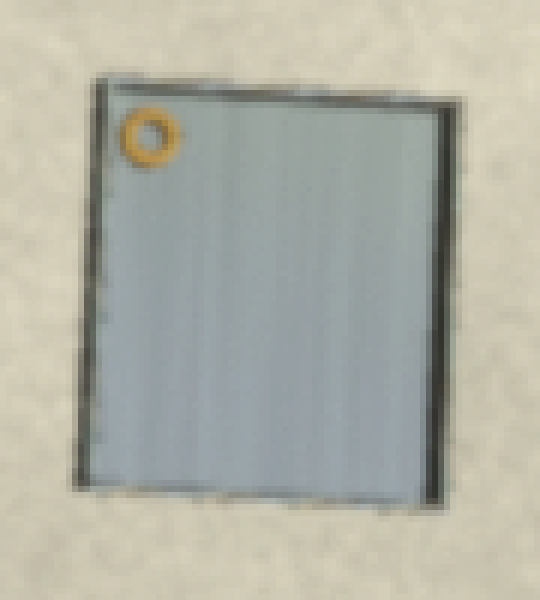

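```bash
cat > h.py <<'E'
import numpy as np,cv2
from scipy.optimize import least_squares
def proj(c,X):
    q=(np.asarray(X)@np.array(c["R"]).T)+c["t"]; return np.c_[c["fx"]*q[:,0]/q[:,2]+c["cx"],c["fy"]*q[:,1]/q[:,2]+c["cy"]]
def world(p,L): # p=x,y,yaw
    s,k=np.sin(p[2]),np.cos(p[2]);L=np.asarray(L,float)
    return np.c_[p[0]+k*L[:,0]-s*L[:,1],p[1]+s*L[:,0]+k*L[:,1],L[:,2]]
def fit(obs,p0):
    f=lambda p:np.concatenate([(proj(c,world(p,L))-uv).ravel() for c,L,uv in obs])
    s=least_squares(f,p0);return s.x,s.fun
E
python3 - <<'E'
from h import *
from station import r
S=r.capture("side");T=r.capture("top")
B=[(.032,.105,.04),(.032,-.105,.04),(-.032,-.105,.04),(-.032,.105,.04)]
tb=np.array([(120,72),(697,108),(688,275),(112,246)])/5.9+[164.6,174.6]
sb=np.array([(80,420),(352,52),(476,100),(230,485)])/4+[199.6,219.6]
Tr=[(.075,.065,.026),(.075,-.065,.026),(-.075,-.065,.026),(-.075,.065,.026)]
tt=np.array([(97,77),(460,101),(441,508),(74,489)])/6+[379.6,179.6]
for o in ([(T,B,tb)],[(S,B,sb)],[(T,B,tb),(S,B,sb)]):
    p,f=fit(o,[.5,.2,0]);print(p[:2],np.degrees(p[2]),f.round(1))
pb=p
print("blade top/bot S",proj(S,world(pb,[(0,0,.086),(0,0,.05)])),"T",proj(T,world(pb,[(0,0,.086),(0,.014,.086),(0,-.014,.086),(0,0,.05)])))
p,f=fit([(T,Tr,tt)],[.45,-.2,0]);print(p[:2],np.degrees(p[2]),f.round(1))
print("tray S",proj(S,world(p,Tr)), "ring T",proj(T,world(p,[(.055,.045,.01)])))
E
```

```text
[0.55366473 0.16646424] -1.6257439675771408 [ 0.1 -0.1  0.6 -0.9  0.2  0.7 -0.9  0.3]
[0.55176843 0.16769364] -1.2827000085155664 [ 0.6 -0.   0.  -0.3  0.2 -0.9 -0.8  0.8]
[0.55257413 0.16709355] -1.380142226155806 [-0.3  0.6  0.2 -0.6  0.   1.  -1.2  1.   0.3 -0.6 -0.1 -0.6  0.  -1.2
 -1.1  0.2]
blade top/bot S [[271.42091913 262.55673509]
 [273.11644532 276.46187904]] T [[228.55825408 202.57659668]
 [221.66072541 202.23021238]
 [235.45568871 202.92297627]
 [231.9157861  204.30029789]]
[ 0.51374663 -0.24427616] -2.2877896927915193 [ 0.2 -0.6 -0.5 -0.6 -0.1  1.   0.4  0.2]
tray S [[333.99592345 163.2717885 ]
 [356.2782007  134.64481482]
 [414.76534118 150.6908654 ]
 [396.89179358 182.44314239]] ring T [[403.31422552 202.3475845 ]]
```

```bash
cat >> h.py <<'E'
from scipy.spatial.transform import Rotation as Ro
def Rt(yaw_y,lean=0,by=0):
    # tool y at world angle yaw_y(deg), pointing down; lean (deg) about world axis at angle by (deg)
    a=np.radians(yaw_y);y=np.array([np.cos(a),np.sin(a),0]);z=np.array([0,0,-1.]);x=np.cross(y,z)
    M=np.c_[x,y,z]
    b=np.radians(by);return Ro.from_rotvec(np.radians(lean)*np.array([np.cos(b),np.sin(b),0])).as_matrix()@M
def plan(p,R,pt,Rtg,n,nd=3):
    """n equal rows, p->pt, R->Rtg"""
    w=Ro.from_matrix(R.T@Rtg).as_rotvec()/n;d=(np.asarray(pt)-p)/n
    for i in range(n):
        Ri=R@Ro.from_rotvec(w*i).as_matrix()
        print((Ri.T@d/.1).round(nd).tolist(),(np.degrees(w)/45).round(nd).tolist())
E
python3 - <<'E'
from h import *
from station import r
s=r.sense();R=s["ee_rot"];p=s["tcp_pos"]
plan(p,R,[.5526,.167,.17],Rt(178.6),18)
E
```

```text
[-0.318, 0.304, 0.029] [0.0, 0.0, -0.079]
[-0.336, 0.283, 0.029] [0.0, 0.0, -0.079]
[-0.353, 0.262, 0.029] [0.0, 0.0, -0.079]
[-0.369, 0.24, 0.029] [0.0, 0.0, -0.079]
[-0.383, 0.216, 0.029] [0.0, 0.0, -0.079]
[-0.395, 0.192, 0.029] [0.0, 0.0, -0.079]
[-0.407, 0.167, 0.029] [0.0, 0.0, -0.079]
[-0.416, 0.142, 0.029] [0.0, 0.0, -0.079]
[-0.424, 0.116, 0.029] [0.0, 0.0, -0.079]
[-0.43, 0.089, 0.029] [0.0, 0.0, -0.079]
[-0.435, 0.062, 0.029] [0.0, 0.0, -0.079]
[-0.438, 0.035, 0.029] [0.0, 0.0, -0.079]
[-0.44, 0.008, 0.029] [0.0, 0.0, -0.079]
[-0.439, -0.019, 0.029] [0.0, 0.0, -0.079]
[-0.437, -0.047, 0.029] [0.0, 0.0, -0.079]
[-0.433, -0.074, 0.029] [0.0, 0.0, -0.079]
[-0.428, -0.1, 0.029] [0.0, 0.0, -0.079]
[-0.421, -0.127, 0.029] [0.0, 0.0, -0.079]
```

```bash
python3 -m crank '[[-1,[-0.32,0.30,0],[0,0,-0.08]],[-1,[-0.34,0.28,0],[0,0,-0.08]],[-1,[-0.35,0.26,0],[0,0,-0.08]],[-1,[-0.37,0.24,0],[0,0,-0.08]],[-1,[-0.38,0.22,0],[0,0,-0.08]],[-1,[-0.40,0.19,0],[0,0,-0.08]],[-1,[-0.41,0.17,0],[0,0,-0.08]],[-1,[-0.42,0.14,0],[0,0,-0.08]]]'
python3 -m crank '[[-1,[-0.42,0.12,0],[0,0,-0.08]],[-1,[-0.43,0.09,0],[0,0,-0.08]],[-1,[-0.43,0.06,0],[0,0,-0.08]],[-1,[-0.44,0.03,0],[0,0,-0.08]],[-1,[-0.44,0.01,0],[0,0,-0.08]],[-1,[-0.44,-0.02,0],[0,0,-0.08]],[-1,[-0.44,-0.05,0],[0,0,-0.08]]]'
python3 - <<'E'
from h import *
from station import r
s=r.sense();print(s)
plan(s["tcp_pos"],s["ee_rot"],[.5526,.167,.15],Rt(178.6),4)
E
```

```text
time_s: 1.0
tcp_pos: [0.3907, -0.2393, 0.2226]
ee_rot: [[-0.595, -0.804, 0.0], [-0.804, 0.595, 0.0], [-0.0, -0.0, -1.0]]
wrist_force: [0.9, 0.4, 0.8]
gripper_width: 1.003
time_s: 1.7
tcp_pos: [0.5023, 0.0473, 0.2227]
ee_rot: [[-0.195, -0.981, 0.0], [-0.981, 0.195, 0.0], [-0.0, -0.0, -1.0]]
wrist_force: [0.2, -0.7, 0.7]
gripper_width: 1.0
{'time_s': 1.7, 'joints': array([ 2.38445861e+01,  1.02548951e+01, -1.61161022e+01,  7.55854544e-05,
       -6.36173465e+01, -3.51032181e+01]), 'joint_velocities': array([38.91523985, 18.94699087, 23.48982228,  0.33754267, -4.39989819,
       -3.19591099]), 'effort': array([-1.83704752e+00, -2.95973504e+01,  1.68743813e+01,  3.88564602e+00,
       -2.62565736e-02,  1.40741366e-02]), 'tcp_pos': array([0.50229149, 0.04729109, 0.22265835]), 'ee_rot': array([[-1.95237497e-01, -9.80755976e-01,  1.86552521e-04],
       [-9.80755987e-01,  1.95237515e-01,  8.11608340e-05],
       [-1.16021023e-04, -1.67116863e-04, -9.99999979e-01]]), 'wrist_force': array([ 0.19322128, -0.74221084,  0.73591684]), 'moment': array([-0.02058353,  0.00716555, -0.04339008]), 'gripper_width': 0.9999098213257079}
[-0.318, -0.065, 0.182] [-0.0, 0.0, -0.055]
[-0.315, -0.079, 0.182] [-0.0, 0.0, -0.055]
[-0.311, -0.092, 0.182] [-0.0, 0.0, -0.055]
[-0.307, -0.105, 0.182] [-0.0, 0.0, -0.055]
```

```bash
python3 -m crank '[[-1,[0,0,0],[0,0,0]],[-1,[0,0,0],[0,0,0]],[-1,[0,0,0],[0,0,0]]]'
python3 - <<'E'
from h import *
from station import r
s=r.sense();
plan(s["tcp_pos"],s["ee_rot"],[.5526,.167,.14],Rt(178.6),4)
E
```

```text
time_s: 2.0
tcp_pos: [0.5015, 0.0449, 0.2223]
ee_rot: [[-0.199, -0.98, -0.001], [-0.98, 0.199, -0.0], [0.0, 0.001, -1.0]]
wrist_force: [-0.6, 0.9, -0.2]
gripper_width: 0.995
[-0.325, -0.065, 0.206] [0.0, -0.0, -0.056]
[-0.322, -0.079, 0.206] [0.0, -0.0, -0.056]
[-0.318, -0.093, 0.206] [0.0, -0.0, -0.056]
[-0.313, -0.107, 0.206] [0.0, -0.0, -0.056]
```

```bash
python3 -m crank '[[-0.5,[-0.325,-0.065,0.2],[0,0,-0.056]],[-0.5,[-0.32,-0.08,0.2],[0,0,-0.056]],[-0.5,[-0.32,-0.09,0.2],[0,0,-0.056]],[-0.5,[-0.31,-0.107,0.2],[0,0,-0.056]],[-0.5,[0,0,0],[0,0,0]],[-0.5,[0,0,0],[0,0,0]],[-0.5,[0,0,0],[0,0,0]]]'
python3 - <<'E'
from h import *
from station import r
s=r.sense();
plan(s["tcp_pos"],s["ee_rot"],[.5526,.167,.1],Rt(178.6),1)
for n in("side","top"):
    c=r.capture(n);cv2.imwrite(f"pics/{n}1.png",c["img"])
    u=proj(c,[s["tcp_pos"],[.5526,.167,.086]]);print(n,u)
    x,y=[int(v) for v in u[0]];z=cv2.convertScaleAbs(c["img"][max(y-60,0):y+60,x-70:x+70],alpha=2.2)
    cv2.imwrite(f"pics/zz{n}1.png",cv2.resize(z,None,fx=5,fy=5,interpolation=3))
E
```

```text
time_s: 2.7
tcp_pos: [0.553, 0.1661, 0.1434]
ee_rot: [[-0.025, -1.0, 0.001], [-1.0, 0.025, 0.0], [-0.0, -0.001, -1.0]]
wrist_force: [-0.8, -0.1, 0.1]
gripper_width: 0.752
[-0.009, 0.005, 0.434] [-0.001, 0.0, -0.001]
side [[268.50060148 237.59744058]
 [271.43566296 262.50885591]]
top [[223.16783428 199.30004877]
 [228.60495625 202.56511391]]
```

View pics/zzside1.png

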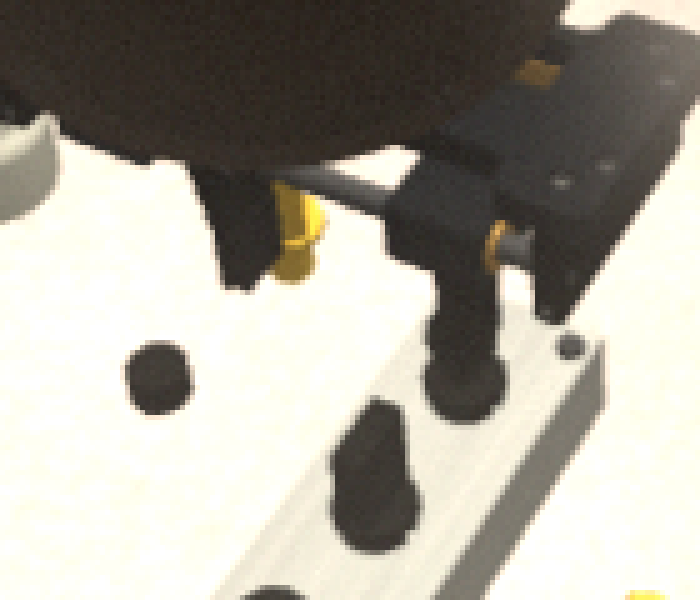

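View pics/zztop1.png

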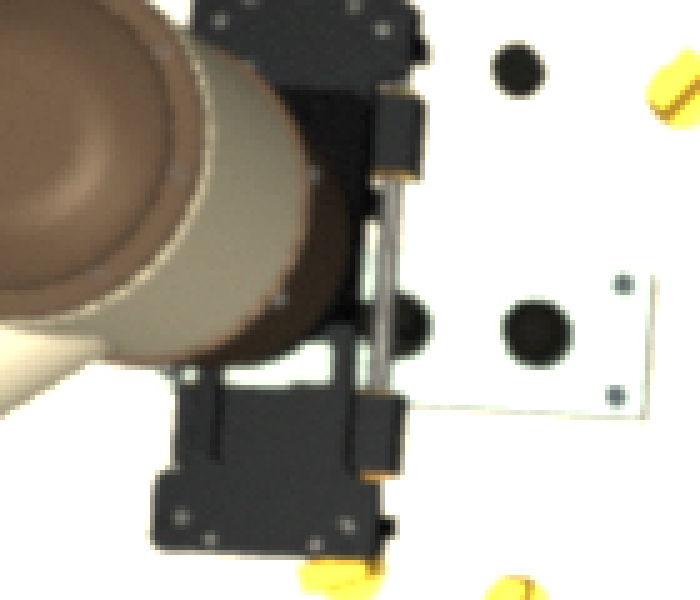

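```bash
python3 -m crank '[[-0.5,[-0.01,0,0.3],[0,0,0]],[-0.5,[0,0,0.3],[0,0,0]],[-0.5,[0,0,0.27],[0,0,0]],[-0.5,[0,0,0],[0,0,0]],[-0.5,[0,0,0],[0,0,0]]]'; python3 -m crank '[[1,[0,0,0],[0,0,0]],[1,[0,0,0],[0,0,0]],[1,[0,0,0],[0,0,0]],[1,[0,0,0],[0,0,0]]]'; python3 -m crank '[[1,[0,0,0],[0,0,0]],[1,[0,0,0],[0,0,0]],[1,[0,0,0],[0,0,0]],[1,[0,0,0],[0,0,0]]]'
```

```text
time_s: 3.3
tcp_pos: [0.5536, 0.168, 0.0566]
ee_rot: [[-0.024, -1.0, 0.001], [-1.0, 0.024, 0.0], [-0.0, -0.001, -1.0]]
wrist_force: [0.8, -0.3, 0.5]
gripper_width: 0.751
time_s: 3.7
tcp_pos: [0.5534, 0.1686, 0.0563]
ee_rot: [[-0.024, -1.0, 0.001], [-1.0, 0.024, 0.001], [-0.001, -0.001, -1.0]]
wrist_force: [0.3, 0.0, 0.6]
gripper_width: 0.472
time_s: 4.1
tcp_pos: [0.5545, 0.1689, 0.0559]
ee_rot: [[-0.023, -1.0, 0.003], [-1.0, 0.023, 0.001], [-0.001, -0.003, -1.0]]
wrist_force: [2.2, -0.4, -0.0]
gripper_width: 0.138
```

```bash
python3 -m crank '[[1,[0,-0.013,0],[-0.044,0,0]],[1,[0,-0.013,0],[-0.044,0,0]],[1,[0,-0.013,0],[-0.044,0,0]],[1,[0,-0.013,0],[-0.044,0,0]],[1,[0,-0.013,0],[-0.044,0,0]],[1,[0,0,0],[0,0,0]],[1,[0,0,0],[0,0,0]]]'
```

```text
time_s: 4.8
tcp_pos: [0.5597, 0.1683, 0.0558]
ee_rot: [[-0.024, -0.985, -0.172], [-1.0, 0.023, 0.004], [0.0, 0.172, -0.985]]
wrist_force: [-0.4, 0.0, 3.8]
gripper_width: 0.135
```

Run:
```python
from h import *
from station import r
c=r.capture("side");z=cv2.convertScaleAbs(c["img"][200:320,210:350],alpha=2.2)
cv2.imwrite("pics/s2.png",cv2.resize(z,None,fx=5,fy=5,interpolation=3))
```

```text
(no output)
```

View pics/s2.png

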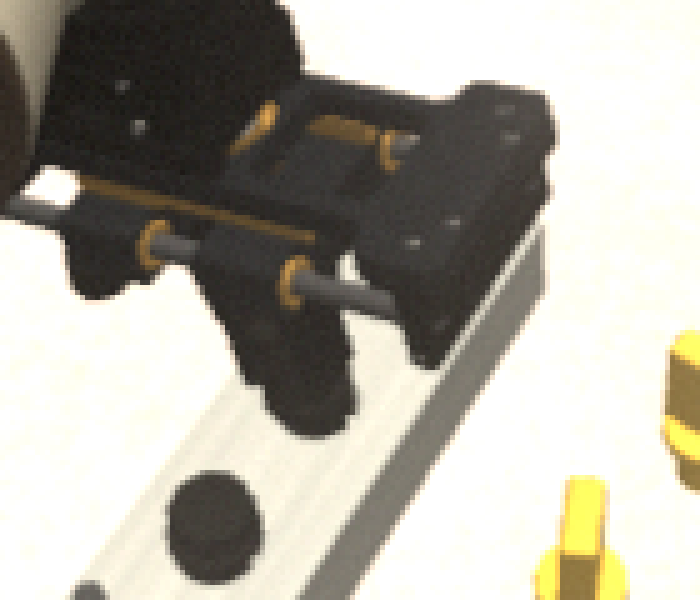

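```bash
python3 -m crank '[[1,[0,0.019,0],[0.066,0,0]],[1,[0,0.019,0],[0.066,0,0]],[1,[0,0.019,0],[0.066,0,0]],[1,[0,0.019,0],[0.066,0,0]],[1,[0,0.019,0],[0.066,0,0]],[1,[0,0.019,0],[0.066,0,0]],[1,[0,0.019,0],[0.066,0,0]],[1,[0,0,0],[0,0,0]]]';python3 -m crank '[[1,[0,0,0],[0,0,0]],[1,[0,0,0],[0,0,0]]]'
python3 - <<'E'
from h import *
from station import r
c=r.capture("side");z=cv2.convertScaleAbs(c["img"][200:320,210:350],alpha=2.2)
cv2.imwrite("pics/s3.png",cv2.resize(z,None,fx=5,fy=5,interpolation=3))
E
```

```text
time_s: 5.65
tcp_pos: [0.547, 0.1694, 0.0559]
ee_rot: [[-0.02, -0.981, 0.193], [-1.0, 0.02, -0.002], [-0.002, -0.193, -0.981]]
wrist_force: [3.2, 1.2, -1.0]
gripper_width: 0.134
time_s: 5.85
tcp_pos: [0.5472, 0.1694, 0.0559]
ee_rot: [[-0.023, -0.981, 0.191], [-1.0, 0.023, -0.003], [-0.002, -0.191, -0.982]]
wrist_force: [2.0, 1.0, 2.6]
gripper_width: 0.136
```

View pics/s3.png

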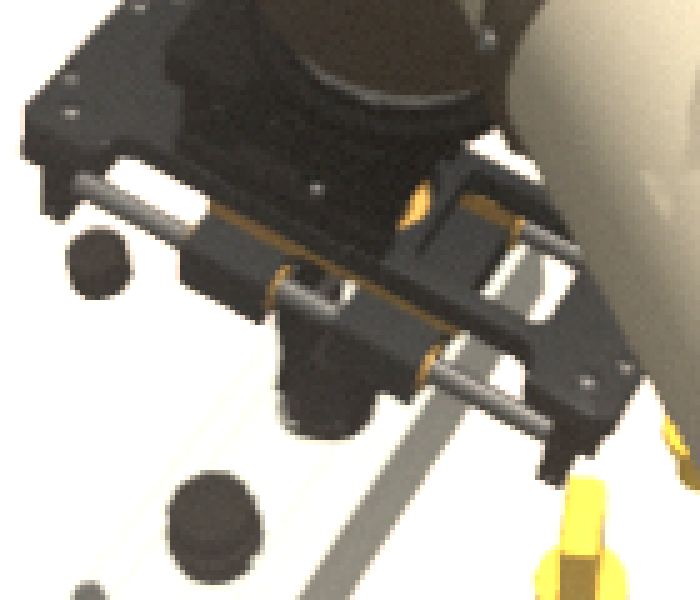

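```bash
python3 -m crank '[[1,[0,-0.018,0],[-0.061,0,0]],[1,[0,-0.018,0],[-0.061,0,0]],[1,[0,-0.018,0],[-0.061,0,0]],[1,[0,-0.018,0],[-0.061,0,0]],[1,[0,0,0],[0,0,0]],[1,[0,0,0],[0,0,0]]]';python3 -m crank '[[1,[0,0,-0.03],[0,0,0]],[1,[0,0,-0.03],[0,0,0]],[1,[0,0,-0.03],[0,0,0]],[1,[0,0,-0.03],[0,0,0]],[1,[0,0,-0.03],[0,0,0]],[1,[0,0,-0.03],[0,0,0]],[1,[0,0,-0.03],[0,0,0]],[1,[0,0,-0.03],[0,0,0]]]';python3 -m crank '[[1,[0,0,-0.03],[0,0,0]],[1,[0,0,-0.03],[0,0,0]],[1,[0,0,-0.0],[0,0,0]],[1,[0,0,0],[0,0,0]]]'
python3 - <<'E'
from h import *
from station import r
c=r.capture("side");z=cv2.convertScaleAbs(c["img"][200:320,210:350],alpha=2.2)
cv2.imwrite("pics/s4.png",cv2.resize(z,None,fx=5,fy=5,interpolation=3))
E
```

```text
time_s: 6.5
tcp_pos: [0.5529, 0.1682, 0.0561]
ee_rot: [[-0.024, -1.0, -0.003], [-1.0, 0.024, -0.001], [0.001, 0.003, -1.0]]
wrist_force: [-1.8, 0.2, 4.0]
gripper_width: 0.135
time_s: 7.3
tcp_pos: [0.5545, 0.1687, 0.0821]
ee_rot: [[-0.023, -1.0, 0.001], [-1.0, 0.023, 0.001], [-0.001, -0.001, -1.0]]
wrist_force: [-0.0, 0.4, 0.0]
gripper_width: 0.135
time_s: 7.7
tcp_pos: [0.5535, 0.1683, 0.0863]
ee_rot: [[-0.024, -1.0, -0.002], [-1.0, 0.024, 0.0], [-0.0, 0.002, -1.0]]
wrist_force: [0.6, 0.8, 0.1]
gripper_width: 0.137
```

View pics/s4.png

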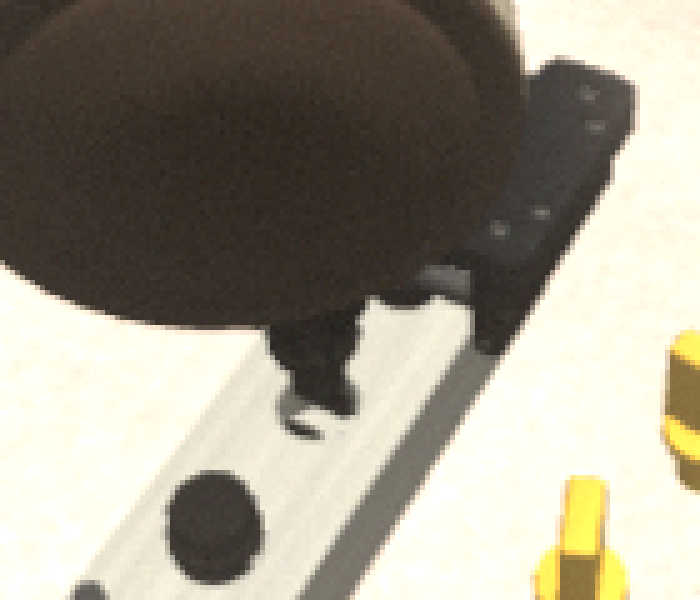

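```bash
python3 -m crank '[[1,[0,0,-0.05],[0,0,0]],[1,[0,0,0],[0,0,0]],[1,[0,0,-0.2],[0,0,0]],[1,[0,0,-0.2],[0,0,0]],[1,[0,0,-0.2],[0,0,0]],[1,[0,0,-0.2],[0,0,0]],[1,[0,0,0],[0,0,0]],[1,[0,0,0],[0,0,0]]]'
python3 - <<'E'
from h import *
from station import r
s=r.sense();
plan(s["tcp_pos"],s["ee_rot"],[.514,-.244,.17],Rt(178.6),12)
E
```

```text
time_s: 8.55
tcp_pos: [0.5534, 0.1684, 0.171]
ee_rot: [[-0.024, -1.0, -0.002], [-1.0, 0.024, 0.001], [-0.001, 0.002, -1.0]]
wrist_force: [0.8, 0.3, -1.1]
gripper_width: 0.134
[0.344, 0.025, 0.001] [0.0, 0.0, 0.0]
[0.344, 0.025, 0.001] [0.0, 0.0, 0.0]
[0.344, 0.025, 0.001] [0.0, 0.0, 0.0]
[0.344, 0.025, 0.001] [0.0, 0.0, 0.0]
[0.344, 0.025, 0.001] [0.0, 0.0, 0.0]
[0.344, 0.025, 0.001] [0.0, 0.0, 0.0]
[0.344, 0.025, 0.001] [0.0, 0.0, 0.0]
[0.344, 0.025, 0.001] [0.0, 0.0, 0.0]
[0.344, 0.024, 0.001] [0.0, 0.0, 0.0]
[0.344, 0.024, 0.001] [0.0, 0.0, 0.0]
[0.344, 0.024, 0.001] [0.0, 0.0, 0.0]
[0.344, 0.024, 0.001] [0.0, 0.0, 0.0]
```

```bash
python3 -m crank '[[1,[0.2,0.014,0],[0,0,0]],[1,[0.34,0.025,0],[0,0,0]],[1,[0.34,0.025,0],[0,0,0]],[1,[0.34,0.025,0],[0,0,0]],[1,[0.34,0.025,0],[0,0,0]],[1,[0.34,0.025,0],[0,0,0]],[1,[0.34,0.025,0],[0,0,0]],[1,[0.34,0.025,0],[0,0,0]]]';python3 -m crank '[[1,[0.34,0.025,0],[0,0,0]],[1,[0.34,0.025,0],[0,0,0]],[1,[0.34,0.025,0],[0,0,0]],[1,[0.34,0.025,0],[0,0,0]],[1,[0.2,0.014,0],[0,0,0]],[1,[0,0,0],[0,0,0]],[1,[0,0,0],[0,0,0]]]'
python3 - <<'E'
from h import *
from station import r
s=r.sense();p=s["tcp_pos"]
for n in("side","top"):
    c=r.capture(n)
    u=proj(c,[p+[0,0,-.036],[.514,-.244,.003]]);print(n,u)
    x,y=[int(v) for v in u[1]];z=cv2.convertScaleAbs(c["img"][max(y-70,0):y+50,x-70:x+70],alpha=2.2)
    print(x,y)
    cv2.imwrite(f"pics/t5{n}.png",cv2.resize(z,None,fx=5,fy=5,interpolation=3))
E
```

```text
time_s: 9.35
tcp_pos: [0.527, -0.0912, 0.1699]
ee_rot: [[-0.024, -1.0, -0.004], [-1.0, 0.024, -0.0], [0.0, 0.004, -1.0]]
wrist_force: [-0.1, 0.2, -1.1]
gripper_width: 0.139
time_s: 10.05
tcp_pos: [0.5123, -0.2452, 0.17]
ee_rot: [[-0.025, -1.0, -0.004], [-1.0, 0.025, 0.001], [-0.001, 0.004, -1.0]]
wrist_force: [-0.3, -0.0, -0.4]
gripper_width: 0.133
side [[380.47260517 116.34534232]
 [374.13398817 164.7421858 ]]
374 164
top [[437.86474852 226.5838921 ]
 [421.72195686 228.66786194]]
421 228
```

View pics/t5side.png

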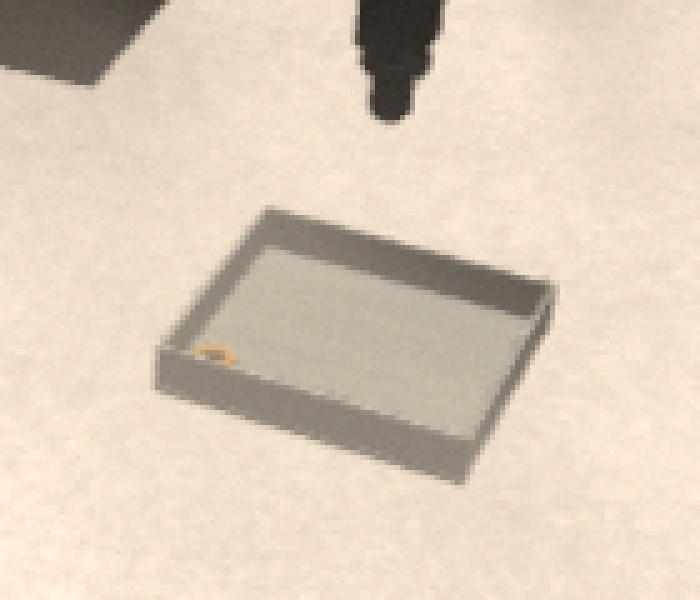

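View pics/t5top.png

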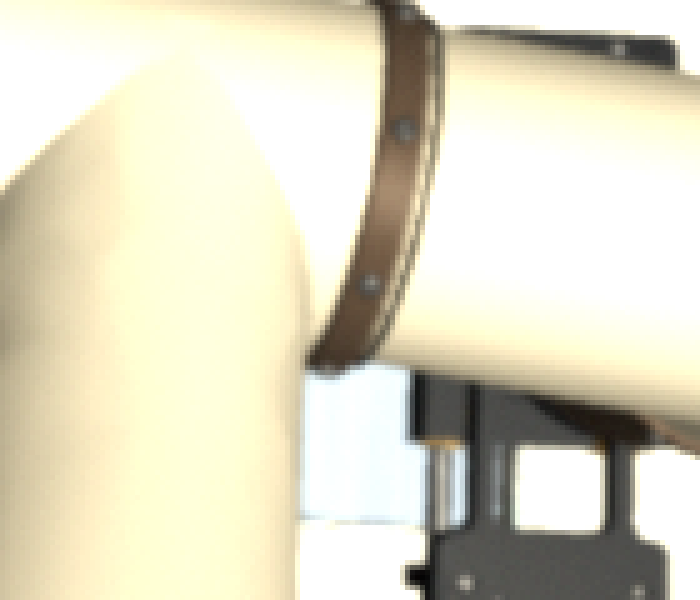

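```bash
python3 -m crank '[[1,[0,0,0.3],[0,0,0]],[1,[0,0,0.3],[0,0,0]],[1,[0,0,0.3],[0,0,0]],[1,[0,0,0.2],[0,0,0]],[1,[0,0,0.1],[0,0,0]],[1,[0,0,0.07],[0,0,0]],[1,[0,0,0],[0,0,0]],[1,[0,0,0],[0,0,0]]]'; python3 -m crank '[[1,[0,0,0.02],[0,0,0]],[1,[0,0,0],[0,0,0]]]'
```

```text
time_s: 10.95
tcp_pos: [0.5142, -0.2448, 0.0452]
ee_rot: [[-0.023, -1.0, 0.0], [-1.0, 0.023, -0.001], [0.001, -0.0, -1.0]]
wrist_force: [-0.2, 0.3, -0.0]
gripper_width: 0.132
time_s: 11.15
tcp_pos: [0.5137, -0.2448, 0.0428]
ee_rot: [[-0.024, -1.0, -0.0], [-1.0, 0.024, -0.0], [0.0, 0.0, -1.0]]
wrist_force: [0.2, -0.4, -0.2]
gripper_width: 0.135
```

```bash
python3 -m crank '[[1,[0,0,0.02],[0,0,0]],[1,[0,0,0],[0,0,0]]]'; python3 -m crank '[[1,[0,0,0.01],[0,0,0]],[1,[0,0,0],[0,0,0]]]';python3 -m crank '[[1,[0,0,0.01],[0,0,0]],[1,[0,0,0],[0,0,0]]]'
python3 - <<'E'
from h import *
from station import r
c=r.capture("side");z=cv2.convertScaleAbs(c["img"][94:214,304:444],alpha=2.2)
cv2.imwrite("pics/s6.png",cv2.resize(z,None,fx=5,fy=5,interpolation=3))
E
```

```text
time_s: 11.35
tcp_pos: [0.5132, -0.2448, 0.0402]
ee_rot: [[-0.024, -1.0, -0.002], [-1.0, 0.024, 0.0], [-0.0, 0.002, -1.0]]
wrist_force: [-0.2, -0.8, -0.1]
gripper_width: 0.136
time_s: 11.55
tcp_pos: [0.5133, -0.2448, 0.0391]
ee_rot: [[-0.024, -1.0, -0.002], [-1.0, 0.024, 0.0], [-0.0, 0.002, -1.0]]
wrist_force: [0.6, -0.7, -0.3]
gripper_width: 0.136
time_s: 11.75
tcp_pos: [0.5135, -0.2448, 0.0387]
ee_rot: [[-0.023, -1.0, -0.001], [-1.0, 0.023, -0.0], [0.0, 0.001, -1.0]]
wrist_force: [-1.6, 0.6, 3.2]
gripper_width: 0.133
```

View pics/s6.png

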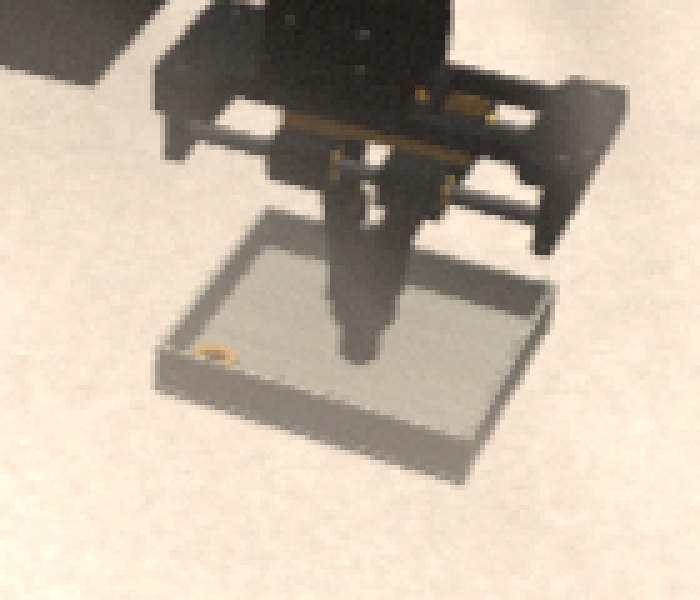

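```bash
python3 -m crank '[[-0.4,[0,0,0],[0,0,0]],[-0.4,[0,0,0],[0,0,0]],[-0.4,[0,0,0],[0,0,0]],[-0.4,[0,0,0],[0,0,0]],[-0.4,[0,0,0],[0,0,0]],[-0.4,[0,0,0],[0,0,0]],[-0.4,[0,0,0],[0,0,0]]]'; python3 -m crank '[[-0.4,[0,0,-0.2],[0,0,0]],[-0.4,[0,0,-0.3],[0,0,0]],[-0.4,[0,0,-0.4],[0,0,0]],[-0.4,[0,0,-0.4],[0,0,0]],[-0.4,[0,0,-0.2],[0,0,0]],[-0.4,[0,0,0],[0,0,0]],[-0.4,[0,0,0],[0,0,0]],[-0.4,[0,0,0],[0,0,0]]]'
python3 - <<'E'
from h import *
from station import r
c=r.capture("side");z=cv2.convertScaleAbs(c["img"][94:344,204:444],alpha=1.8)
cv2.imwrite("pics/s7.png",cv2.resize(z,None,fx=2.4,fy=2.4,interpolation=3))
E
```

```text
time_s: 12.5
tcp_pos: [0.5134, -0.2448, 0.0382]
ee_rot: [[-0.024, -1.0, -0.002], [-1.0, 0.024, 0.0], [-0.0, 0.002, -1.0]]
wrist_force: [0.5, 0.1, 0.1]
gripper_width: 0.66
time_s: 13.3
tcp_pos: [0.5126, -0.2444, 0.1867]
ee_rot: [[-0.024, -1.0, -0.005], [-1.0, 0.024, 0.001], [-0.001, 0.005, -1.0]]
wrist_force: [0.4, -0.2, -0.7]
gripper_width: 0.696
```

View pics/s7.png

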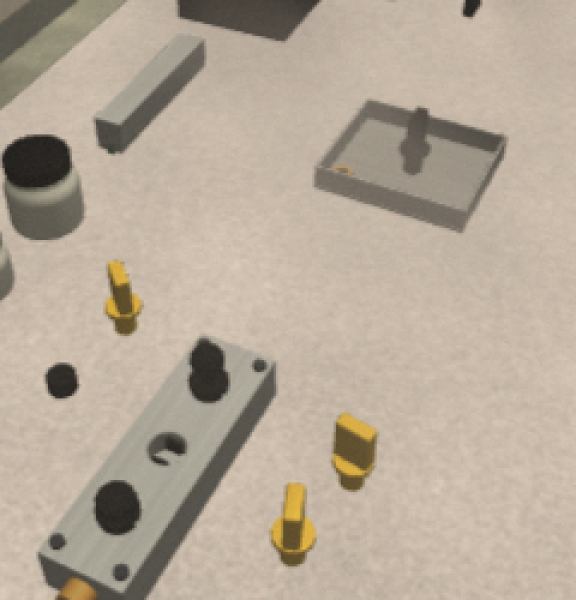

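The bladed bung stands in the middle of the tray (about pixel 377, 160). The port (about 274, 280) is open, and the other two bungs and the yellow look-alikes have not moved.

```bash
python3 -c "
from station import r
print(r.sense()['joint_velocities'].round(2)); print(r.finish_job())"
```

```text
[ 0.05  0.31  0.27  0.15 -0.09 -0.05]
the job is handed in; nothing more can be done
None
```

The bladed bung is out of the middle port and standing free in the middle of the steel tray, and the job has been handed in. No verdict was reported.

I gripped the bung across its 12 mm blade (measured opening about 12 mm). By the tool's own angle, I rocked it about 10° away from the robot and then about 11° back towards it. I set it upright, pulled it straight up until the foot was about 35 mm above where it had rested, carried it over and lowered it into the tray. The wrist force of about 3 N showed it was on the floor before I let go.

**Last checks:**
- The side picture showed the bung upright in the tray, the port open, and the other bungs and yellow look-alikes where they had been.
- The gripper was about 150 mm above where it let go, and the arm was essentially at rest. The clock stood at about 13.3 s of the 48 s allowed.

**Where measurements disagreed:**
- The two cameras put the block about 2 mm apart in x.
- The tray pose, fitted from the top camera alone, was up to about 5 px (5–8 mm) off in the side view. That did not matter when aiming for the middle.

No check failed.

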